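# Put the hole saws away in their wells

## Task

The drilling is finished: put the four hole saws away, from the plywood tray into the row of bored wooden blocks, each standing teeth down and fully home in the well that was bored for its size. A smaller saw also drops into a bigger well, so match each saw to the well that fits it closest, and lower each one home: do not drop a saw or tip it over, the teeth chip easily.

Things in the scene. Friction and masses are not known exactly. Their poses are not given: they have to be found in the camera images.
- saw_22: loose hole saw: black cup 22 mm across, 40 mm tall, teeth down; on it a steel nut 18 mm wide and 8 mm thick, then a round steel shank 11 mm across up to 95 mm: grip this, above the nut. Origin: on its axis at the tooth tips (underside), z up the shank. About 120 g. Starts in a compartment of a plywood tray (floor 6 mm, walls 20 mm above the bench).
- saw_35: loose hole saw: red cup 35 mm across, 40 mm tall, teeth down; on it a steel nut 24 mm wide and 8 mm thick, then a round steel shank 11 mm across up to 95 mm: grip this, above the nut. Origin: on its axis at the tooth tips (underside), z up the shank. About 160 g. Starts in a compartment of a plywood tray (floor 6 mm, walls 20 mm above the bench).
- saw_46: loose hole saw: blue cup 46 mm across, 40 mm tall, teeth down; on it a steel nut 24 mm wide and 8 mm thick, then a round steel shank 11 mm across up to 95 mm: grip this, above the nut. Origin: on its axis at the tooth tips (underside), z up the shank. About 210 g. Starts in a compartment of a plywood tray (floor 6 mm, walls 20 mm above the bench).
- saw_57: loose hole saw: yellow cup 57 mm across, 40 mm tall, teeth down; on it a steel nut 24 mm wide and 8 mm thick, then a round steel shank 11 mm across up to 95 mm: grip this, above the nut. Origin: on its axis at the tooth tips (underside), z up the shank. About 260 g. Starts in a compartment of a plywood tray (floor 6 mm, walls 20 mm above the bench).
- well_22: fixed wooden storage block 76 x 76 x 42 mm with one upright round blind well 30 mm across and 30 mm deep in its middle (3 mm chamfer), bored for the 22 mm saw; one of four, 79 mm apart, in a wooden channel. Origin: centre of its underside, 10 mm above the bench, z up; the well's mouth is 42 mm, its floor 12 mm above the origin.
- well_35: fixed wooden storage block 76 x 76 x 42 mm with one upright round blind well 43 mm across and 30 mm deep in its middle (3 mm chamfer), bored for the 35 mm saw; one of four, 79 mm apart, in a wooden channel. Origin: centre of its underside, 10 mm above the bench, z up; the well's mouth is 42 mm, its floor 12 mm above the origin.
- well_46: fixed wooden storage block 76 x 76 x 42 mm with one upright round blind well 54 mm across and 30 mm deep in its middle (3 mm chamfer), bored for the 46 mm saw; one of four, 79 mm apart, in a wooden channel. Origin: centre of its underside, 10 mm above the bench, z up; the well's mouth is 42 mm, its floor 12 mm above the origin.
- well_57: fixed wooden storage block 76 x 76 x 42 mm with one upright round blind well 65 mm across and 30 mm deep in its middle (3 mm chamfer), bored for the 57 mm saw; one of four, 79 mm apart, in a wooden channel. Origin: centre of its underside, 10 mm above the bench, z up; the well's mouth is 42 mm, its floor 12 mm above the origin.
Things that resemble listed ones, but are neither listed nor needed, are in the scene too. Leave any purple or turquoise look-alike of the saw_35 alone.

How it is judged:
At the end, for the whole second after the job is handed in: Each of the four hole saws stands upright (within 0.12 rad) and at rest on the floor of its own well (tooth tips within 6 mm of the floor's height, less than 10 mm off the well's axis) (horizontal distance between saw_22 and well_22 below 0.01 m and z of saw_22 in the frame of well_22 between 0.006 and 0.018 m and angle between each of saw_22, saw_35, saw_46, saw_57's own z axis and vertical below 0.12 rad and linear speed of each of saw_22, saw_35, saw_46, saw_57 below 0.03 m/s and horizontal distance between saw_35 and well_35 below 0.01 m and z of saw_35 in the frame of well_35 between 0.006 and 0.018 m and horizontal distance between saw_46 and well_46 below 0.01 m and z of saw_46 in the frame of well_46 between 0.006 and 0.018 m and horizontal distance between saw_57 and well_57 below 0.01 m and z of saw_57 in the frame of well_57 between 0.006 and 0.018 m); the robot touches nothing.
It fails at once if a hole saw is dropped (falls free by more than about 25 mm) ((linear speed of saw_22 above 0.7 m/s and contact force between the fingers and saw_22 below 0.05 N) or (linear speed of saw_35 above 0.7 m/s and contact force between the fingers and saw_35 below 0.05 N) or (linear speed of saw_46 above 0.7 m/s and contact force between the fingers and saw_46 below 0.05 N) or (linear speed of saw_57 above 0.7 m/s and contact force between the fingers and saw_57 below 0.05 N)).
It fails at once if a hole saw is tipped over (more than 0.8 rad) (angle between any of saw_22, saw_35, saw_46, saw_57's own z axis and vertical above 0.8 rad).
It also fails if it takes over 115 s, if anything falls off the work surface, if the arm or the gripper's body presses on something with over 40 N, if the wrist force passes 120 N, or if a joint passes its speed limit or range.

## Robot

A 6-joint arm with a two-finger parallel gripper is mounted at the origin on a cart in front of the work surface, level with it; the furniture and walls round the work are solid. World frame = base frame: x ahead of the robot, y to its left, z up, the work surface at z = 0. Lengths are in m, angles in rad, forces in N, time in s.
With the tool pointing down it reaches from about 0.25 to 0.725 m from the base axis. Payload 4 kg.
Tool frame: the origin (TCP) lies on the centre line of the jaws, within the pads' length; the fingertips stand ahead of it and the grasp point (between the pads) lies 3 mm ahead of it (bot.tcp_to_tips is the z of the fingertips in the tool frame, in m); z points along the fingers, y is the line along which they close (so a half turn about z gives the same grasp; the last joint's range is limited). The gripper opens to 85 mm and grips with 20 to 120 N. Pads are 22 mm wide; open, the fingers measure 114 mm over their backs; the gripper's body (76 mm by 85 mm) begins 54 mm behind the grasp point. The pads swing forward as they close: fully open they stand 13 mm farther back than shut.
Start: joints at [1.164, 0.241, 0.005, 1.335, 0, 1.571], TCP at [0.198, 0.459, 0.253] pointing down, gripper open.
Joint ranges: [-2.72, 2.72], [-1.05, 1.87], [-1.09, 1.28], [-1.99, 2.15], [-1.42, 1.44], [-3.14, 3.14]. Speed limits (rad/s): [2.79, 2.79, 3.14, 3.14, 3.14, 3.14].

## Interface

Orientations are given as a unit quaternion [x, y, z, w].
In Python, from workcell import telemetry, camera, camera_params, ticket, boxes_of, cut_out, spot_point, bot gives the robot as it stands.
- The arm moves only by the shell command python3 -m creep 'ROWS'. ROWS is text: rows parted by semicolons, each of 5 numbers parted by spaces: the opening, from 0 (shut) to 1 (fully open), then the shift along the tool's x, y, z in units of 150 mm (1.0 is 150 mm), then the turn about the tool's z in units of 180 degrees (1.0 is 180 degrees). In form: claw x y z turn; .... A call has 1 to 12 rows; each row is the pose to reach, as a shift and turn from the pose commanded when the call began, along the tool's axes at that moment, turning the shorter way round; what a row does not reach only later rows make up. A row lasts 1/8 s, in which the tool goes at most 62.5 mm and 10.7 degrees, less where a joint would pass 70% of its speed; a pose out of reach is approached as far as the arm can. A call with a number of a shift or a turn outside -1 to 1 is refused whole. A call with a gripper value outside its range is refused whole. The fingers move at their own pace and stop on an object; the grip force is fixed at half the most. Time passes only in rows, so rows that repeat a pose let the fingers close. It gives the time, the measured TCP pose, the force, the opening and the grip force at its end, in the units of the state.
- telemetry.get_obs(): the state, without advancing time (a new reading comes with each control period).
- camera(name): name is "scene" or "top" or "wrist"; returns the picture (480x640x3 uint8, red, green, blue); there is no depth.
- camera_params(name): a dict with "camera_matrix" (3x3 intrinsics, pixels), "eye" and "attitude" of the camera in the world. Camera axes: x right, y down, z forward; pixel columns grow to the right and rows downward; lengths in m; the calibration is good to about 2 mm. A picture is of the moment at which its call begins: read the wrist's pose just before it. camera_params takes no time and is no camera call; for the wrist camera it gives the pose at the moment of the call.
- ticket.job_done(): hands the job in; it is judged then, once.
Trained networks look in the newest picture that a camera, given by its name, has taken for a name from the list of things; names that differ only in an ending like _2 or _b are one class to them, and where a whole thing is asked for, a point or a joint stands for the part that bears it (a point fixed in the world has none). Each returns a list of dicts, best first, with "conf" (0 to 1); they miss things now and then, are a little off and sometimes report something else, mostly with a low value. They report only what shows in the picture. A call takes as long as a camera call. They do not tell look-alikes from the thing itself.
- boxes_of(thing, camera): "at" ([x, y, z] in m, in world coordinates, good to about 4 mm: the middle of the surface that is visible of it).
- cut_out(thing, camera): "pixels" (480x640 bool, what is visible of it).
- spot_point(thing, camera): "at" ([x, y, z] in m, in world coordinates, good to about 4 mm: a listed point, or the origin of a listed thing).
The state is a dict: "clock": time; "joint_pos": joint angles; "joint_vel": joint speeds; "tau": joint torques, N m; "eef_pos": TCP position; "tool_rot": TCP orientation; "ft_force": force on the tool from outside, world axes, zero at the start; "ft_torque": the same for the moment, N m; "grip_width": finger opening in m; "grasp_force": force on a finger pad.
Only numpy, scipy, OpenCV 4.12 (cv2) and the standard library are available. Lean on these libraries where they do the work, as an engineer would, in place of code of your own. Each camera call takes 0.05 s, during which the arm holds its last target. There are 200 camera calls.

## Working session

There is one attempt and no reset: what is moved stays moved. The work goes in short steps, Python scripts to look and compute and a shell command to move; the robot and the scene stay as the last step left them, time stands still between calls to the robot, and variables do not carry over. Pictures are saved under pics/ and viewed, at most 14 in all, crops included, and the job is handed in when it is done.

```bash
mkdir -p pics; ls
python3 - <<'E'
from workcell import telemetry, camera, camera_params, boxes_of, spot_point, bot
import cv2, numpy as np
o=telemetry.get_obs(); print({k:np.round(v,3).tolist() for k,v in o.items()}); print(bot.tcp_to_tips)
for c in ("top","scene"):
    im=camera(c); cv2.imwrite(f"pics/{c}0.png",im[:,:,::-1]); p=camera_params(c); print(c,p)
    for t in ["saw_22","saw_35","saw_46","saw_57","well_22","well_35","well_46","well_57"]:
        print(c,t,[(np.round(d["at"],3).tolist(),round(d["conf"],2)) for d in spot_point(t,c)][:4])
print(telemetry.get_obs()["clock"])
E
```

```text
pics
{'clock': 0.0, 'joint_pos': [1.164, 0.241, 0.004, 1.335, -0.0, 1.571], 'joint_vel': [-0.001, -0.001, 0.0, 0.001, 0.0, 0.002], 'tau': [-0.0, -37.232, 25.241, 0.017, -0.0, 0.0], 'eef_pos': [0.198, 0.459, 0.252], 'tool_rot': [0.202, 0.979, -0.001, -0.0], 'ft_force': [-0.629, -0.039, -0.224], 'ft_torque': [-0.005, -0.065, -0.028], 'grasp_force': 0.0, 'grip_width': 0.086}
0.022
top {'camera_matrix': array([[575.90867958,   0.        , 330.13673137],
       [  0.        , 575.90867958, 235.11901669],
       [  0.        ,   0.        ,   1.        ]]), 'eye': array([0.36615323, 0.00196507, 1.41695673]), 'attitude': array([-0.70438341,  0.70883331, -0.02307258,  0.02944492])}
top saw_22 [([0.465, 0.125, 0.005], 0.83), ([0.471, 0.285, 0.005], 0.81), ([0.62, 0.192, 0.003], 0.73), ([0.467, 0.203, 0.008], 0.69)]
top saw_35 [([0.465, 0.125, 0.005], 0.83), ([0.471, 0.285, 0.005], 0.81), ([0.62, 0.192, 0.003], 0.73), ([0.467, 0.203, 0.008], 0.69)]
top saw_46 [([0.465, 0.125, 0.005], 0.83), ([0.471, 0.285, 0.005], 0.81), ([0.62, 0.192, 0.003], 0.73), ([0.467, 0.203, 0.008], 0.69)]
top saw_57 [
[... 1409 characters left out ...]
_57 [([0.468, 0.278, 0.003], 0.77), ([0.352, 0.087, 0.003], 0.77), ([0.475, 0.353, 0.008], 0.73), ([0.464, 0.206, 0.002], 0.72)]
scene well_22 [([0.491, -0.293, 0.01], 0.97), ([0.521, -0.136, 0.009], 0.79), ([0.473, -0.369, 0.009], 0.77), ([0.506, -0.214, 0.016], 0.62)]
scene well_35 [([0.491, -0.293, 0.01], 0.97), ([0.521, -0.136, 0.009], 0.79), ([0.473, -0.369, 0.009], 0.77), ([0.506, -0.214, 0.016], 0.62)]
scene well_46 [([0.491, -0.293, 0.01], 0.97), ([0.521, -0.136, 0.009], 0.79), ([0.473, -0.369, 0.009], 0.77), ([0.506, -0.214, 0.016], 0.62)]
scene well_57 [([0.491, -0.293, 0.01], 0.97), ([0.521, -0.136, 0.009], 0.79), ([0.473, -0.369, 0.009], 0.77), ([0.506, -0.214, 0.016], 0.62)]
0.9
```

View pics/top0.png

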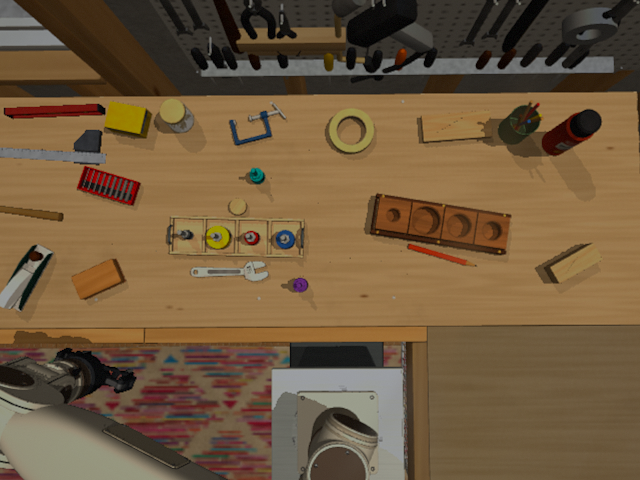

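View pics/scene0.png

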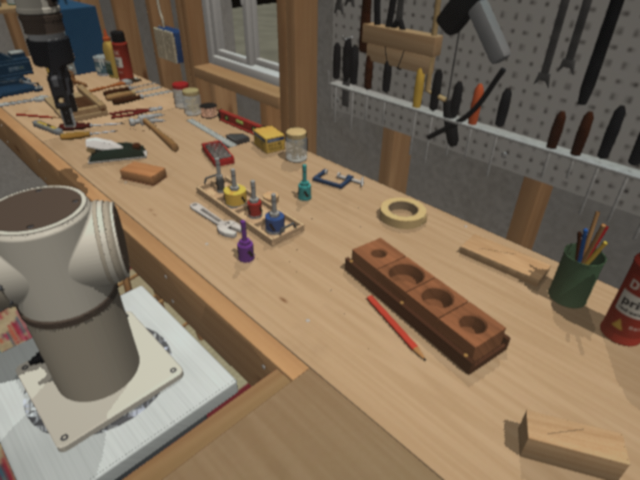

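Top view: in the tray are black saw_22 (186,235), yellow saw_57 (217,237), red saw_35 (251,238) and blue saw_46 (285,239). The look-alikes to leave alone are turquoise (257,175) and purple (300,285), both outside the tray. The well mouths are at (393,214), the smallest; (426,219), the largest; (458,225); and (491,230). I'll measure the last two before deciding which is which.

```bash
cat > h.py <<'E'
from workcell import telemetry, camera, camera_params, cut_out, boxes_of, spot_point, bot
import numpy as np, cv2
from scipy.spatial.transform import Rotation as R
def go(target, yaw=0.0, o=None):
    """shift/turn (row units) from the measured pose to TCP target; yaw = world angle of tool y"""
    o=o or telemetry.get_obs(); r=R.from_quat(o["tool_rot"]); m=r.as_matrix()
    s=m.T@(np.array(target)-o["eef_pos"])/.15
    cur=np.arctan2(m[1,1],m[0,1]); d=(cur-yaw+np.pi/2)%np.pi-np.pi/2
    print("to",target,"shift",np.round(s,3).tolist(),"turn",round(d/np.pi,3),"t",round(o["clock"],2),"pos",np.round(o["eef_pos"],4).tolist())
def ray(px,cam,z,p=None):
    p=p or camera_params(cam); K=p["camera_matrix"]; u=np.atleast_2d(px).astype(float)
    d=np.c_[u,np.ones(len(u))]@np.linalg.inv(K).T@R.from_quat(p["attitude"]).as_matrix().T
    e=np.array(p["eye"]); return e+d*((z-e[2])/d[:,2])[:,None]
def proj(X,cam,p=None):
    p=p or camera_params(cam); c=(np.atleast_2d(X)-p["eye"])@R.from_quat(p["attitude"]).as_matrix()@p["camera_matrix"].T
    return c[:,:2]/c[:,2:]
E
python3 - <<'E'
from h import *
p=camera_params("wrist"); o=telemetry.get_obs(); m=R.from_quat(o["tool_rot"])
print(p["camera_matrix"], m.inv().apply(np.array(p["eye"])-o["eef_pos"]), (m.inv()*R.from_quat(p["attitude"])).as_matrix().round(3))
go([.47,.24,.25])
# well sizes from the top camera
im=cv2.imread("pics/top0.png"); 
cv2.imwrite("pics/c1.png",cv2.resize(im[185:260,365:515],None,fx=5,fy=5,interpolation=cv2.INTER_CUBIC))
E
```

```text
[[354.93166887   0.         321.65274172]
 [  0.         354.93166887 244.26842829]
 [  0.           0.           1.        ]] [ 0.08300046 -0.0007903  -0.12065548] [[-0.    -0.947 -0.321]
 [ 1.    -0.    -0.001]
 [ 0.001 -0.321  0.947]]
to [0.47, 0.24, 0.25] shift [-2.245, -0.624, 0.022] turn 0.371 t 0.9 pos [0.1978, 0.4592, 0.2533]
```

View pics/c1.png

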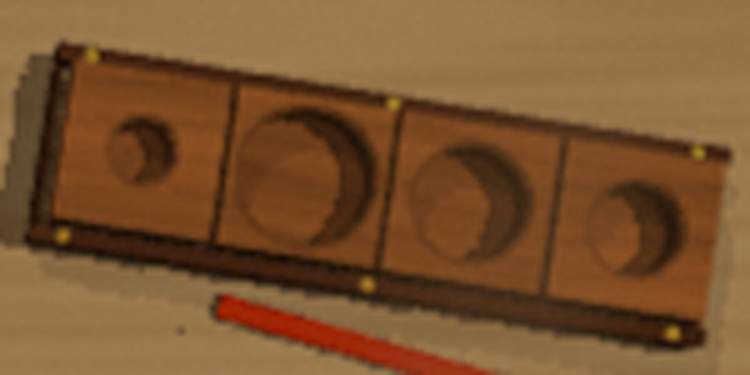

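The enlarged mouths measure about 70, 140, 120 and 98 px wide, at crop x 142, 305, 470 and 637. So from left to right they are well_22, well_57, well_46 and well_35. Next I'll move over the tray for a close look.

```bash
python3 -m creep '1 -0.33 -0.1 0 0.05; 1 -0.66 -0.2 0 0.1; 1 -1 -0.28 0 0.15; 1 -1 -0.28 0 0.21; 1 -1 -0.28 0 0.26; 1 -1 -0.28 0 0.32; 1 -1 -0.28 0 0.371; 1 -1 -0.28 0 0.371' && python3 -c "
from h import *
go([.47,.26,.27])"
```

```text
clock: 1.9
eef_pos: [0.319, 0.3612, 0.2533]
tool_rot: [0.707, 0.707, 0.0, 0.0]
ft_force: [0.0, 0.2, 0.1]
grip_width: 0.0855
grasp_force: 0.0
to [0.47, 0.26, 0.27] shift [-0.675, 1.006, -0.111] turn 0.0 t 1.9 pos [0.319, 0.3612, 0.2533]
```

```bash
python3 -m creep '0.5 -0.25 0.35 -0.1 0; 0.5 -0.5 0.7 -0.1 0; 0.5 -0.675 1 -0.1 0; 0.5 -0.675 1 -0.1 0; 0.5 -0.675 1 -0.1 0'
python3 - <<'E'
from h import *
import pickle
for c in ("wrist","top"):
    p=camera_params(c); im=camera(c); cv2.imwrite(f"pics/tray_{c}.png",im[:,:,::-1]); pickle.dump(p,open(f"pics/tray_{c}.p","wb"))
print([(np.round(d["at"],3).tolist(),round(d["conf"],2)) for d in spot_point("saw_22","wrist")])
E
```

```text
clock: 2.52
eef_pos: [0.4685, 0.2597, 0.268]
tool_rot: [0.707, 0.707, -0.0, -0.0]
ft_force: [-0.1, 0.4, 1.3]
grip_width: 0.0427
grasp_force: 0.0
[([0.467, 0.201, 0.011], 0.91), ([0.472, 0.281, 0.007], 0.91), ([0.477, 0.364, 0.001], 0.69), ([0.464, 0.126, 0.006], 0.62)]
```

View pics/tray_wrist.png

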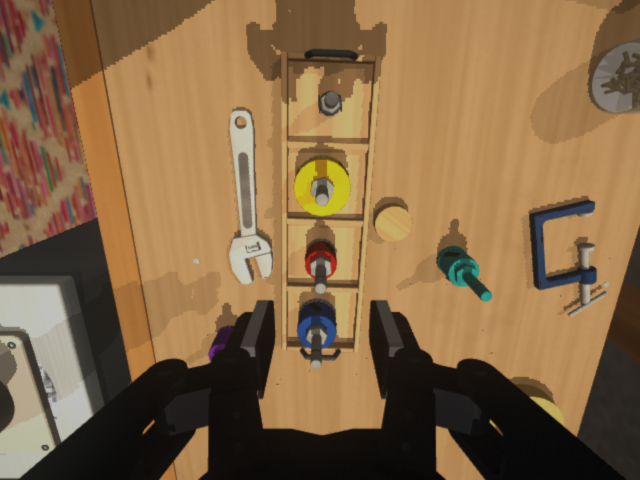

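Wrist view, where up is +y: the shank tops are at black (331,97), yellow (321,198), red (320,288) and blue (316,363). The cups match those colours inside the tray, and the purple and turquoise ones are outside it. I'll turn these pixels into positions and cross-check them.

Run:
```python
from h import *
import pickle
for c in ("wrist","top"):
    p=pickle.load(open(f"pics/tray_{c}.p","rb")); im=cv2.imread(f"pics/tray_{c}.png"); hsv=cv2.cvtColor(im,cv2.COLOR_BGR2HSV)
    X=proj([[.477,.364,.046],[.472,.281,.046],[.467,.203,.046],[.465,.125,.046]],c,p); print(c,X.round(0).tolist())
    for n,lo,hi,r in (("57",22,34,.0285),("35",174,5,.0175),("46",100,118,.023)):
        H=hsv[...,0]; m=((H>=lo)&(H<=hi)) if lo<hi else ((H>=lo)|(H<=hi)); m&=(hsv[...,1]>190)&(hsv[...,2]>70)
        x0={"57":1,"35":2,"46":3}[n]; g=np.zeros_like(m); u,v=X[x0].astype(int); s=45 if c=="wrist" else 20
        g[v-s:v+s,u-s:u+s]=1; m&=g.astype(bool)
        k,l,st,_=cv2.connectedComponentsWithStats(m.astype(np.uint8)); i=1+st[1:,4].argmax(); pts=np.argwhere(l==i)[:,::-1]
        (a,b),rad=cv2.minEnclosingCircle(pts.astype(np.float32)); print(c,n,"cup top px",round(a,1),round(b,1),round(rad,1),"->",ray([a,b],c,.046,p).round(4).tolist())
p=pickle.load(open("pics/tray_wrist.p","rb"))
print("tips",ray([[331,97],[321,198],[320,288],[316,363]],"wrist",.101,p).round(4).tolist())
im=cv2.imread("pics/tray_wrist.png"); cv2.imwrite("pics/c2.png",cv2.resize(im[60:380,270:390],None,fx=1.8,fy=1.8,interpolation=cv2.INTER_CUBIC))
im=cv2.imread("pics/tray_top.png"); cv2.imwrite("pics/c3.png",cv2.resize(im[210:265,160:310],None,fx=5,fy=5,interpolation=cv2.INTER_CUBIC))
go([.468,.36,.2])
```

```text
wrist [[332.0, 97.0], [326.0, 190.0], [321.0, 265.0], [320.0, 330.0]]
wrist 57 cup top px 321.8 186.8 28.6 -> [[0.4677, 0.2839, 0.046]]
wrist 35 cup top px 320.3 263.5 15.3 -> [[0.4661, 0.2041, 0.046]]Traceback (most recent call last):
  File "<stdin>", line 10, in <module>
ValueError: attempt to get argmax of an empty sequence
```

Run:
```python
from h import *
import pickle
p=pickle.load(open("pics/tray_wrist.p","rb"))
im=cv2.imread("pics/tray_wrist.png"); hsv=cv2.cvtColor(im,cv2.COLOR_BGR2HSV)
m=((hsv[...,0]>95)&(hsv[...,0]<125)&(hsv[...,1]>120)).astype(np.uint8); m[:290]=0;m[370:]=0;m[:,:285]=0;m[:,:][:,350:]=0
pts=np.argwhere(m)[:,::-1]; (a,b),r=cv2.minEnclosingCircle(pts.astype(np.float32)); print("blue",a,b,r,ray([a,b],"wrist",.046,p).round(4).tolist())
print("tips",ray([[331,97],[321,198],[320,288],[316,363]],"wrist",.101,p).round(4).tolist())
cv2.imwrite("pics/c2.png",cv2.resize(im[60:380,260:400],None,fx=1.8,fy=1.8,interpolation=cv2.INTER_CUBIC))
go([.468,.36,.2])
```

```text
blue 316.5 331.0 18.927593231201172 [[0.4617, 0.1234, 0.046]]
tips [[0.4747, 0.3606, 0.101], [0.4671, 0.284, 0.101], [0.4661, 0.2027, 0.101], [0.462, 0.1228, 0.101]]
to [0.468, 0.36, 0.2] shift [0.662, 0.003, 0.456] turn 0.0 t 2.67 pos [0.4677, 0.2606, 0.2684]
```

View pics/c2.png

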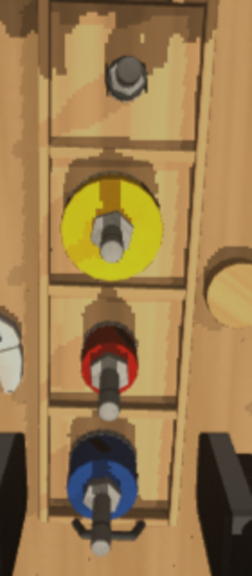

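The centres agree between cup and tip estimates: 22 at (.4747,.3605), 57 at (.4675,.284), 35 at (.466,.2035) and 46 at (.462,.123). The blue saw goes first.

```bash
python3 -m creep '0.5 -0.4 -0.02 0 0; 0.5 -0.8 -0.04 0 0; 0.5 -0.917 -0.04 0.2 0; 0.5 -0.917 -0.04 0.5 0; 0.5 -0.917 -0.04 0.5 0; 0.5 -0.917 -0.04 0.5 0'
python3 - <<'E'
from h import *
p=camera_params("wrist"); im=camera("wrist"); cv2.imwrite("pics/b1.png",im[200:480,180:460,::-1])
print(proj([[.462,.123,.101],[.462,.123,.048]],"wrist",p)-[180,200])
go([.462,.123,.081])
E
```

```text
clock: 3.42
eef_pos: [0.463, 0.1233, 0.1948]
tool_rot: [0.707, 0.707, 0.001, 0.0]
ft_force: [-0.4, 0.3, 0.6]
grip_width: 0.0424
grasp_force: 0.0
[[140.84282745  58.17174635]
 [140.89258055  34.0631858 ]]
to [0.462, 0.123, 0.081] shift [-0.003, -0.013, 0.762] turn 0.0 t 3.48 pos [0.4636, 0.1234, 0.1953]
```

View pics/b1.png

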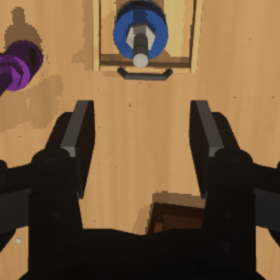

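The tip is predicted at (141,58) and seen at (141,59), so it lines up between the fingers. I'll descend and grip.

```bash
python3 -m creep '0.5 0 -0.01 0.3 0; 0.5 0 -0.01 0.6 0; 0.5 0 -0.01 0.76 0; 0.5 0 -0.01 0.76 0; 0 0 -0.01 0.76 0; 0 0 -0.01 0.76 0; 0 0 -0.01 0.76 0; 0 0 -0.01 0.76 0; 0 0 -0.01 0.76 0'
```

```text
clock: 4.6
eef_pos: [0.4629, 0.1228, 0.0813]
tool_rot: [0.708, 0.707, 0.002, 0.001]
ft_force: [0.1, 0.2, 6.6]
grip_width: 0.0094
grasp_force: 58.7
```

```bash
python3 -m creep '0 0 0 -0.1 0; 0 0 0 -0.3 0; 0 0 0 -0.6 0; 0 0 0 -0.93 0; 0 0 0 -0.93 0; 0 0 0 -0.93 0' && python3 -c "
from h import *
go([.44,-.03,.25]);go([.45,-.13,.25])"
```

```text
clock: 5.35
eef_pos: [0.4604, 0.122, 0.2181]
tool_rot: [0.708, 0.707, -0.0, -0.0]
ft_force: [0.8, 0.2, -3.0]
grip_width: 0.0095
grasp_force: 58.9
to [0.44, -0.03, 0.25] shift [-1.014, -0.135, -0.212] turn -0.0 t 5.35 pos [0.4604, 0.122, 0.2181]
to [0.45, -0.13, 0.25] shift [-1.68, -0.067, -0.212] turn -0.0 t 5.35 pos [0.4604, 0.122, 0.2181]
```

```bash
python3 -m creep '0 -0.3 0 -0.1 0; 0 -0.65 0.1 -0.3 0; 0 -1 0.2 -0.47 0; 0 -1 0.27 -0.47 0' && python3 -m creep '0 -0.35 0 0 0; 0 -0.7 0 0 0; 0 -0.85 0 0 0; 0 -0.85 0 0 0; 0 -0.85 0 0 0; 0 -0.85 0 0 0'
python3 - <<'E'
from h import *
import pickle
p=camera_params("wrist"); pickle.dump(p,open("pics/wells.p","wb")); im=camera("wrist"); cv2.imwrite("pics/wells.png",im[:,:,::-1])
print([(np.round(d["at"],3).tolist(),round(d["conf"],2)) for d in spot_point("well_22","wrist")])
E
```

```text
clock: 5.85
eef_pos: [0.502, -0.0313, 0.2893]
tool_rot: [0.71, 0.704, -0.0, 0.0]
ft_force: [0.5, 0.2, -3.1]
grip_width: 0.0096
grasp_force: 59.0
clock: 6.6
eef_pos: [0.5011, -0.1539, 0.2887]
tool_rot: [0.707, 0.707, -0.0, -0.001]
ft_force: [0.1, -0.5, -2.0]
grip_width: 0.0094
grasp_force: 58.9
[([0.518, -0.137, 0.009], 0.65)]
```

View pics/wells.png

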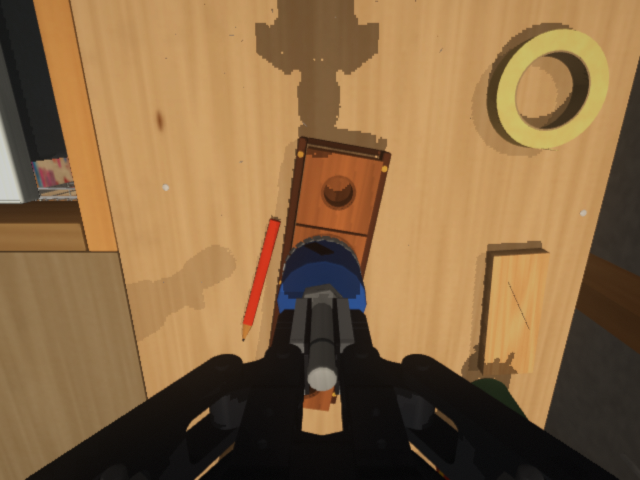

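From here only well_22 shows, with its mouth at (338,192); the held saw hides the rest. I'll combine it with the mouth extents from the enlarged top view.

Run:
```python
from h import *
import pickle
c=np.array([[142,150],[306,176.5],[471,204],[637,229.5]]); px=(c+.5)/5-.5+[365,185]
W=ray(px,"top",.052); print(W.round(4).tolist(), np.linalg.norm(np.diff(W,axis=0),axis=1).round(4))
p=pickle.load(open("pics/wells.p","rb")); print("well22 wrist",ray([338.5,192],"wrist",.052,p).round(4))
# straight-line fit, 79 mm pitch
ctr=W.mean(0); d=np.linalg.svd(W-ctr)[2][0]; d*=-np.sign(d[1]); F=ctr+np.outer([-.1185,-.0395,.0395,.1185],d); print("fit",F.round(4).tolist())
print("pegs mid",ray([[441.0,223.6]],"top",.052).round(4), "tray yellow check in top:",proj([[.4675,.284,.101],[.462,.123,.101]],"top").round(1).tolist())
```

```text
[[0.5158, -0.136, 0.052], [0.5026, -0.2137, 0.052], [0.4889, -0.2917, 0.052], [0.4762, -0.37, 0.052]] [0.0788 0.0792 0.0793]
well22 wrist [[ 0.5171 -0.1373  0.052 ]]
fit [[0.5157, -0.136, 0.052], [0.5025, -0.2139, 0.052], [0.4893, -0.2918, 0.052], [0.476, -0.3697, 0.052]]
pegs mid [[ 0.4935 -0.2496  0.052 ]] tray yellow check in top: [[212.3, 234.4], [282.4, 236.4]]
```

Run:
```python
from h import *
import pickle
p=pickle.load(open("pics/wells.p","rb")); print(ray([321,377],"wrist",.3087,p))
go([.49,-.293,.2])
```

```text
[[ 0.50023988 -0.1541705   0.3087    ]]
to [0.49, -0.293, 0.2] shift [-0.925, -0.075, 0.594] turn 0.0 t 6.7 pos [0.5012, -0.1542, 0.2892]
```

```bash
python3 -m creep '0 -0.3 -0.03 0 0; 0 -0.6 -0.05 0.1 0; 0 -0.927 -0.075 0.3 0; 0 -0.927 -0.075 0.6 0; 0 -0.927 -0.075 0.8 0; 0 -0.927 -0.075 0.8 0; 0 -0.927 -0.075 0.8 0'
python3 - <<'E'
from h import *
o=telemetry.get_obs()
p=camera_params("wrist"); im=camera("wrist"); 
im=im.copy()
C=np.array([.49,-.293,.052])
t=np.linspace(0,2*np.pi,80); P=C+np.c_[.027*np.cos(t),.027*np.sin(t),0*t]; cv2.polylines(im,[proj(P,"wrist",p).astype(np.int32)],True,(0,255,0),1)
cv2.imwrite("pics/p46.png",cv2.resize(im[180:480,170:470,::-1],None,fx=2,fy=2))
go([.49,-.293,.097])
im=camera("scene"); X=proj([C],"scene")[0].astype(int); P=proj(P,"scene"); im=im.copy(); cv2.polylines(im,[P.astype(np.int32)],True,(0,255,0),1)
cv2.imwrite("pics/p46s.png",cv2.resize(im[X[1]-70:X[1]+60,X[0]-80:X[0]+80,::-1],None,fx=4,fy=4))
E
```

```text
clock: 7.58
eef_pos: [0.4907, -0.2944, 0.1708]
tool_rot: [0.707, 0.707, 0.0, 0.001]
ft_force: [0.0, -0.3, -2.9]
grip_width: 0.0096
grasp_force: 58.8
to [0.49, -0.293, 0.097] shift [0.012, -0.009, 0.496] turn -0.0 t 7.62 pos [0.4911, -0.2946, 0.1714]
```

View pics/p46.png

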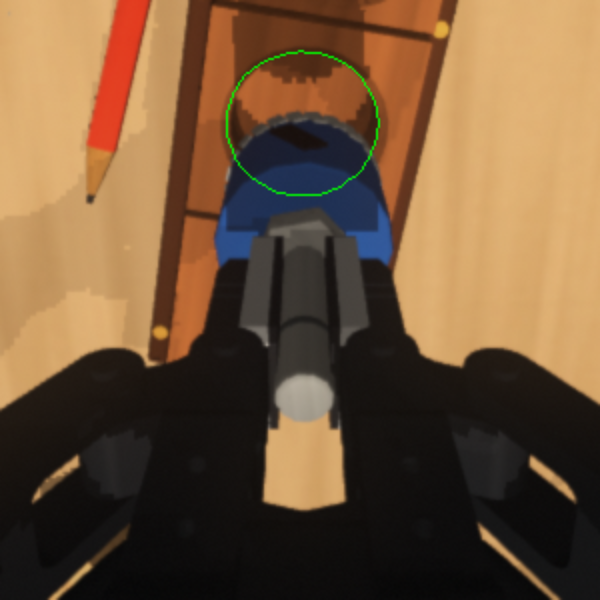

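View pics/p46s.png

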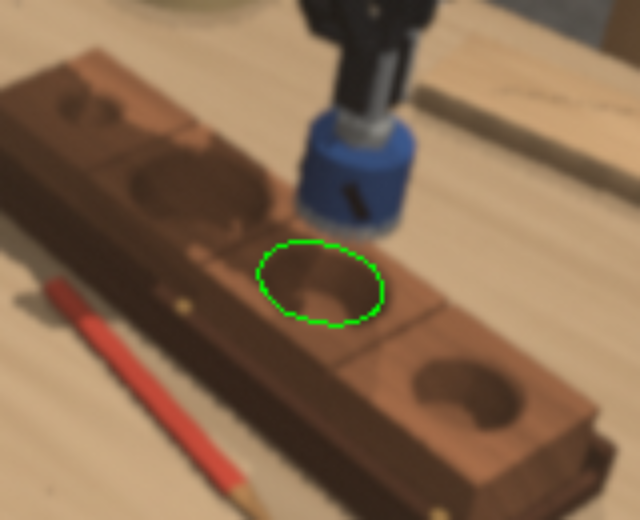

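The mouth ring lies on the predicted circle, within about 1 mm. I'll lower it slowly.

```bash
python3 -m creep '0 0.01 0 0 0; 0 0.01 0 0.15 0; 0 0.01 0 0.25 0; 0 0.01 0 0.33 0; 0 0.01 0 0.4 0; 0 0.01 0 0.44 0; 0 0.01 0 0.47 0; 0 0.01 0 0.47 0; 0 0.01 0 0.47 0'
```

```text
clock: 8.8
eef_pos: [0.49, -0.293, 0.0992]
tool_rot: [0.708, 0.707, 0.0, 0.0]
ft_force: [0.3, -0.2, -1.7]
grip_width: 0.0091
grasp_force: 59.0
```

```bash
python3 -m creep '0 0 0 0.01 0; 0 0 0 0.015 0; 0 0 0 0.02 0; 0 0 0 0.02 0'
```

```text
clock: 9.3
eef_pos: [0.49, -0.2931, 0.0973]
tool_rot: [0.708, 0.707, 0.0, 0.001]
ft_force: [-3.3, 1.1, 5.8]
grip_width: 0.0093
grasp_force: 59.9
```

It has touched the floor at the expected height. Releasing now.

```bash
python3 -m creep '0.15 0 0 0 0; 0.3 0 0 0 0; 0.4 0 0 0 0; 0.4 0 0 0 0; 0.4 0 0 -0.15 0; 0.4 0 0 -0.5 0; 0.4 0 0 -0.9 0; 0.4 0 0 -0.9 0; 0.4 0 0 -0.9 0'
python3 - <<'E'
from h import *
p=camera_params("wrist"); im=camera("wrist"); cv2.imwrite("pics/a46.png",im[:,:,::-1][150:480,150:500])
print(proj([[.4905,-.293,.117]],"wrist",p)-[150,150])
E
```

```text
clock: 10.42
eef_pos: [0.4896, -0.2928, 0.2306]
tool_rot: [0.708, 0.707, 0.0, 0.0]
ft_force: [-1.0, -1.1, 0.5]
grip_width: 0.0343
grasp_force: 0.0
[[173.87593465  97.86645537]]
```

View pics/a46.png

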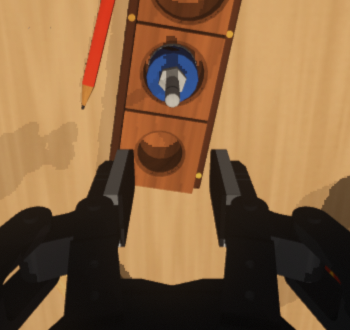

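Blue stands home, its tip at (172,100) against a prediction of (174,98). Next is red, from (.466,.2035).

```bash
python3 - <<'E'
from h import *
from workcell import camera_params
print(ray([159+150,152+150],"wrist",.052))
E
python3 -m creep '0.4 0.35 0 0 0; 0.4 0.7 0 0 0; 0.4 1 0 0 0' && python3 -m creep '0.4 0.35 0 0 0; 0.4 0.7 0 0 0; 0.4 1 0 0 0'  && python3 -m creep '0.4 0.35 0 0 0; 0.4 0.7 -0.1 0 0; 0.4 1 -0.15 0 0; 0.4 1 -0.15 0 0; 0.4 1 -0.15 0 0; 0.4 1 -0.15 0 0' && python3 -c "
from h import *
go([.466,.2035,.081])"
```

```text
[[ 0.47599922 -0.36874713  0.052     ]]
clock: 10.85
eef_pos: [0.4885, -0.141, 0.2285]
tool_rot: [0.708, 0.707, -0.001, -0.002]
ft_force: [0.5, -0.3, 0.0]
grip_width: 0.0344
grasp_force: 0.0
clock: 11.22
eef_pos: [0.4887, 0.009, 0.2287]
tool_rot: [0.707, 0.707, -0.001, -0.001]
ft_force: [0.7, 0.3, -0.3]
grip_width: 0.0341
grasp_force: 0.0
clock: 11.98
eef_pos: [0.4678, 0.156, 0.2301]
tool_rot: [0.708, 0.706, -0.001, -0.0]
ft_force: [-0.3, 0.1, -0.0]
grip_width: 0.0339
grasp_force: 0.0
to [0.466, 0.2035, 0.081] shift [0.318, -0.012, 0.994] turn -0.001 t 11.97 pos [0.4678, 0.156, 0.2301]
```

```bash
python3 -m creep '0.4 0.318 -0.012 0 0; 0.4 0.318 -0.012 0.2 0; 0.4 0.318 -0.012 0.5 0; 0.4 0.318 -0.012 0.8 0; 0.4 0.318 -0.012 0.994 0; 0.4 0.318 -0.012 0.994 0; 0 0.318 -0.012 0.994 0; 0 0.318 -0.012 0.994 0; 0 0.318 -0.012 0.994 0; 0 0.318 -0.012 0.994 0; 0 0.318 -0.012 0.994 0' && python3 -m creep '0 0 0 -0.1 0; 0 0 0 -0.3 0; 0 0 0 -0.6 0; 0 0 0 -0.93 0; 0 0 0 -0.95 0; 0 -0.3 0.02 -0.95 0; 0 -0.6 0.04 -0.95 0; 0 -1 0.06 -0.95 0'
```

```text
clock: 13.35
eef_pos: [0.4674, 0.2052, 0.0832]
tool_rot: [0.708, 0.707, 0.001, 0.001]
ft_force: [0.5, -1.5, 5.5]
grip_width: 0.0096
grasp_force: 59.0
clock: 14.35
eef_pos: [0.474, 0.0543, 0.2231]
tool_rot: [0.707, 0.707, -0.001, -0.001]
ft_force: [1.3, -0.0, -1.7]
grip_width: 0.0093
grasp_force: 58.7
```

```bash
python3 -m creep '0 -0.35 0.005 0 0; 0 -0.7 0.01 0 0; 0 -1 0.01 0 0' && python3 -m creep '0 -0.35 0 0 0; 0 -0.7 0 0 0; 0 -1 0 0 0; 0 -1 0 0 0' && python3 -c "
from h import *
go([.476,-.3695,.165])
"
```

```text
clock: 14.72
eef_pos: [0.475, -0.0967, 0.2231]
tool_rot: [0.708, 0.706, -0.001, -0.001]
ft_force: [-0.1, 0.7, -2.1]
grip_width: 0.0092
grasp_force: 58.7
clock: 15.22
eef_pos: [0.4749, -0.2476, 0.2226]
tool_rot: [0.709, 0.705, -0.001, -0.001]
ft_force: [-0.9, 0.3, -2.1]
grip_width: 0.0097
grasp_force: 58.6
to [0.476, -0.3695, 0.165] shift [-0.813, 0.014, 0.383] turn -0.002 t 15.22 pos [0.4749, -0.2476, 0.2226]
```

```bash
cat >> h.py <<'E'
def tip(tool_h):
    """world xy of the held shank's end (height tool_h above TCP) minus TCP, from the wrist view"""
    o=telemetry.get_obs(); p=camera_params("wrist"); im=camera("wrist"); z=o["eef_pos"][2]+tool_h
    e=proj([np.r_[o["eef_pos"][:2],z]],"wrist",p)[0]; u,v=e.astype(int); w=im[v-28:v+29,u-28:u+29]
    m=((w.min(2)>125)&(w.max(2).astype(int)-w.min(2)<25)).astype(np.uint8)
    n,l,st,c=cv2.connectedComponentsWithStats(m); i=1+st[1:,4].argmax(); px=st[i,:2]+(st[i,2:4]-1)/2+[u-28,v-28]
    print("tip px",px,"exp",e.round(1),"size",st[i,2:4],"offset",(ray(px,"wrist",z,p)[0]-o["eef_pos"])[:2].round(4))
E
python3 -m creep '0 -0.35 0.01 0 0; 0 -0.7 0.014 0 0; 0 -0.813 0.014 0.1 0; 0 -0.813 0.014 0.25 0; 0 -0.813 0.014 0.383 0; 0 -0.813 0.014 0.383 0; 0 -0.813 0.014 0.383 0'
python3 - <<'E'
from h import *
tip(.018); go([.476,-.3695,.099])
E
```

```text
clock: 16.1
eef_pos: [0.4781, -0.3661, 0.1669]
tool_rot: [0.707, 0.707, 0.0, -0.0]
ft_force: [0.4, -0.4, -0.7]
grip_width: 0.0092
grasp_force: 58.6
tip px [322.  376.5] exp [323.4 372.5] size [27 22] offset [-0.0005 -0.0017]
to [0.476, -0.3695, 0.099] shift [-0.019, -0.017, 0.457] turn -0.0 t 16.15 pos [0.4785, -0.3666, 0.1675]
```

```bash
python3 -m creep '0 -0.008 -0.014 0 0; 0 -0.008 -0.014 0.15 0; 0 -0.008 -0.014 0.25 0; 0 -0.008 -0.014 0.33 0; 0 -0.008 -0.014 0.39 0; 0 -0.008 -0.014 0.43 0; 0 -0.008 -0.014 0.44 0; 0 -0.008 -0.014 0.44 0'; python3 -m creep '0 0 0 0.01 0; 0 0 0 0.015 0; 0 0 0 0.015 0'
```

```text
clock: 17.15
eef_pos: [0.476, -0.3684, 0.101]
tool_rot: [0.708, 0.707, 0.0, 0.0]
ft_force: [-0.6, 0.1, -1.3]
grip_width: 0.0094
grasp_force: 58.6
clock: 17.52
eef_pos: [0.4761, -0.3685, 0.0993]
tool_rot: [0.708, 0.707, 0.0, 0.001]
ft_force: [-0.6, -0.1, 2.7]
grip_width: 0.0096
grasp_force: 59.2
```

```bash
python3 -m creep '0.15 0 0 0.004 0; 0.3 0 0 0 0; 0.4 0 0 0 0; 0.4 0 0 0 0; 0.4 0 0 -0.15 0; 0.4 0 0 -0.5 0; 0.4 0 0 -0.85 0; 0.4 0 0 -0.85 0; 0.4 0 0 -0.85 0'
python3 - <<'E'
from h import *
p=camera_params("wrist"); im=camera("wrist"); cv2.imwrite("pics/a35.png",im[:,:,::-1][100:480,150:500])
print(proj([[.476,-.3695,.117],[.490,-.293,.117]],"wrist",p)-[150,100])
go([.4675,.284,.081])
E
```

```text
clock: 18.65
eef_pos: [0.4757, -0.3682, 0.2259]
tool_rot: [0.708, 0.707, 0.0, 0.0]
ft_force: [-0.5, 0.6, 0.0]
grip_width: 0.0341
grasp_force: 0.0
[[173.06873448 151.65794931]
 [195.6387625   35.33377125]]
to [0.4675, 0.284, 0.081] shift [4.344, -0.057, 0.964] turn -0.0 t 18.7 pos [0.4752, -0.3678, 0.2248]
```

View pics/a35.png

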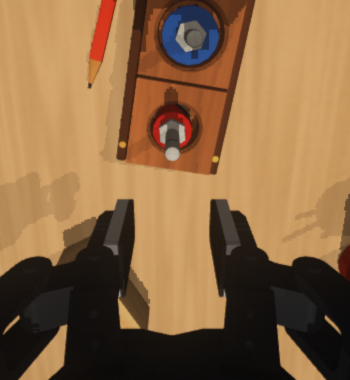

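Red at (172,154) and blue at (193,38) both stand home. Next is yellow, from (.4675,.284).

```bash
python3 -m creep '0.4 0.35 0 0 0; 0.4 0.7 0 0 0; 0.4 1 0 0 0' && python3 -m creep '0.4 0.35 0 0 0; 0.4 0.7 0 0 0; 0.4 1 0 0 0' && python3 -m creep '0.4 0.35 0 0 0; 0.4 0.7 0 0 0; 0.4 1 0 0 0' && python3 -m creep '0.4 0.35 0 0 0; 0.4 0.7 -0.03 0 0; 0.4 1 -0.05 0 0; 0.4 1 -0.05 0 0; 0.4 1 -0.05 0 0; 0.4 1 -0.05 0 0; 0.4 1 -0.05 0 0' && python3 -c "
from h import *
go([.4675,.284,.081])"
```

```text
clock: 19.08
eef_pos: [0.4747, -0.2162, 0.2239]
tool_rot: [0.708, 0.707, -0.001, -0.002]
ft_force: [-0.3, 0.5, -0.0]
grip_width: 0.0343
grasp_force: 0.0
clock: 19.45
eef_pos: [0.4749, -0.0663, 0.2242]
tool_rot: [0.707, 0.707, -0.001, -0.002]
ft_force: [0.3, 0.1, 0.4]
grip_width: 0.0348
grasp_force: 0.0
clock: 19.82
eef_pos: [0.4752, 0.0834, 0.2242]
tool_rot: [0.707, 0.707, -0.001, -0.001]
ft_force: [1.5, 0.6, -0.2]
grip_width: 0.0343
grasp_force: 0.0
clock: 20.7
eef_pos: [0.4694, 0.2306, 0.2259]
tool_rot: [0.708, 0.706, -0.0, -0.0]
ft_force: [-0.3, -0.0, 0.3]
grip_width: 0.0345
grasp_force: 0.0
to [0.4675, 0.284, 0.081] shift [0.356, -0.013, 0.966] turn -0.001 t 20.7 pos [0.4694, 0.2306, 0.2259]
```

```bash
python3 -m creep '0.4 0.356 -0.012 0 0; 0.4 0.356 -0.012 0.2 0; 0.4 0.356 -0.012 0.5 0; 0.4 0.356 -0.012 0.8 0; 0.4 0.356 -0.012 0.966 0; 0.4 0.356 -0.012 0.966 0; 0 0.356 -0.012 0.966 0; 0 0.356 -0.012 0.966 0; 0 0.356 -0.012 0.966 0; 0 0.356 -0.012 0.966 0; 0 0.356 -0.012 0.966 0' && python3 -m creep '0 0 0 -0.1 0; 0 0 0 -0.3 0; 0 0 0 -0.6 0; 0 0 0 -0.93 0; 0 0 0 -0.95 0; 0 -0.3 0.05 -0.95 0; 0 -0.6 0.1 -0.95 0; 0 -1 0.15 -0.95 0'
```

```text
clock: 22.08
eef_pos: [0.4688, 0.2856, 0.0828]
tool_rot: [0.708, 0.706, 0.002, 0.001]
ft_force: [0.6, 0.1, 6.0]
grip_width: 0.0091
grasp_force: 58.9
clock: 23.08
eef_pos: [0.4888, 0.1343, 0.2221]
tool_rot: [0.707, 0.707, -0.001, -0.001]
ft_force: [1.1, -0.7, -2.9]
grip_width: 0.0095
grasp_force: 58.8
```

```bash
python3 -m creep '0 -0.35 0.03 0 0; 0 -0.7 0.06 0 0; 0 -1 0.1 0 0' && python3 -m creep '0 -0.35 0 0 0; 0 -0.7 0 0 0; 0 -1 0 0 0; 0 -1 0 0 0; 0 -1 0 0 0' && python3 -c "
from h import *
go([.5035,-.2145,.165])
"
```

```text
clock: 23.45
eef_pos: [0.5032, -0.0166, 0.2223]
tool_rot: [0.708, 0.706, -0.001, -0.001]
ft_force: [1.7, -0.1, -2.6]
grip_width: 0.0094
grasp_force: 58.8
clock: 24.08
eef_pos: [0.5034, -0.1644, 0.2224]
tool_rot: [0.708, 0.706, -0.0, -0.002]
ft_force: [-0.1, 0.3, -2.6]
grip_width: 0.0094
grasp_force: 58.7
to [0.5035, -0.2145, 0.165] shift [-0.335, 0.003, 0.382] turn -0.001 t 24.07 pos [0.5034, -0.1644, 0.2224]
```

```bash
python3 -m creep '0 -0.335 0.003 0 0; 0 -0.335 0.003 0.1 0; 0 -0.335 0.003 0.25 0; 0 -0.335 0.003 0.382 0; 0 -0.335 0.003 0.382 0; 0 -0.335 0.003 0.382 0; 0 -0.335 0.003 0.382 0'
python3 - <<'E'
from h import *
tip(.018); go([.5035,-.2145,.099])
p=camera_params("wrist"); im=camera("wrist").copy(); C=np.array([.5035,-.2147,.052])
t=np.linspace(0,2*np.pi,80); P=C+np.c_[.0325*np.cos(t),.0325*np.sin(t),0*t]; cv2.polylines(im,[proj(P,"wrist",p).astype(np.int32)],True,(0,255,0),1)
cv2.imwrite("pics/p57.png",cv2.resize(im[140:400,190:450,::-1],None,fx=2,fy=2))
E
```

```text
clock: 24.95
eef_pos: [0.5055, -0.2149, 0.1674]
tool_rot: [0.707, 0.707, 0.0, 0.001]
ft_force: [-0.3, 0.6, -2.7]
grip_width: 0.0097
grasp_force: 58.6
tip px [322. 378.] exp [323.6 372.6] size [27 21] offset [-0.0006 -0.0023]
to [0.5035, -0.2145, 0.099] shift [0.004, -0.013, 0.456] turn -0.0 t 25.0 pos [0.5054, -0.215, 0.1674]
```

View pics/p57.png

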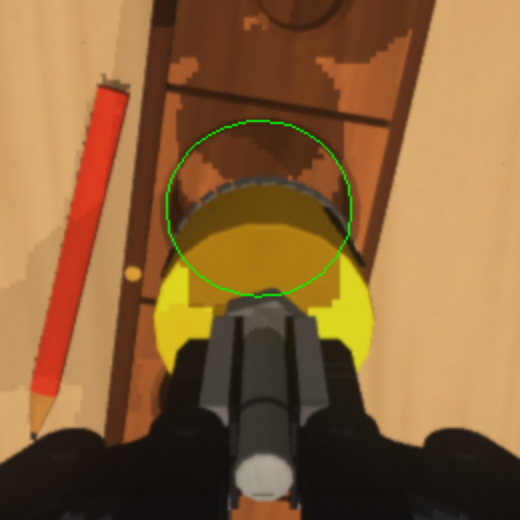

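The mouth sits on the drawn circle. The saw hangs about 2 mm toward -y in the jaws, so I'll correct for that and lower.

```bash
python3 -m creep '0 0.014 -0.011 0 0; 0 0.014 -0.011 0.15 0; 0 0.014 -0.011 0.25 0; 0 0.014 -0.011 0.33 0; 0 0.014 -0.011 0.39 0; 0 0.014 -0.011 0.43 0; 0 0.014 -0.011 0.44 0; 0 0.014 -0.011 0.44 0'; python3 -m creep '0 0 0 0.01 0; 0 0 0 0.018 0; 0 0 0 0.018 0'
```

```text
clock: 26.05
eef_pos: [0.5033, -0.2131, 0.1005]
tool_rot: [0.708, 0.707, 0.0, 0.0]
ft_force: [-0.4, -0.4, -2.6]
grip_width: 0.0093
grasp_force: 58.9
clock: 26.42
eef_pos: [0.5034, -0.2134, 0.0988]
tool_rot: [0.708, 0.707, 0.0, 0.001]
ft_force: [-2.0, 0.1, 4.0]
grip_width: 0.0092
grasp_force: 59.6
```

Contact at the floor height. I'll release it and go for the black saw at (.4747,.3605).

```bash
python3 -m creep '0.15 0 0 0.003 0; 0.3 0 0 0 0; 0.4 0 0 0 0; 0.4 0 0 0 0; 0.4 0 0 -0.15 0; 0.4 0 0 -0.5 0; 0.4 0 0 -0.85 0; 0.4 0 0 -0.85 0' && python3 -m creep '0.4 0.35 0 0 0; 0.4 0.7 0 0 0; 0.4 1 0 0 0' && python3 -m creep '0.4 0.35 0 0 0; 0.4 0.7 0 0 0; 0.4 1 0 0 0' && python3 -m creep '0.4 0.35 -0.05 0 0; 0.4 0.7 -0.1 0 0; 0.4 1 -0.18 0 0; 0.4 1 -0.18 0 0; 0.4 1 -0.18 0 0; 0.4 1 -0.18 0 0; 0.4 1 -0.18 0 0'
python3 - <<'E'
from h import *
go([.4747,.3605,.081])
p=camera_params("wrist"); im=camera("wrist"); cv2.imwrite("pics/b22.png",im[:300,200:450,::-1])
e=proj([[.4747,.3605,.101]],"wrist",p)[0]; print("exp",e, "in crop",e-[200,0])
E
```

```text
clock: 27.42
eef_pos: [0.5058, -0.2142, 0.2303]
tool_rot: [0.708, 0.707, 0.002, 0.005]
ft_force: [0.3, -0.0, -0.7]
grip_width: 0.0342
grasp_force: 0.0
clock: 27.8
eef_pos: [0.5025, -0.0615, 0.2239]
tool_rot: [0.708, 0.707, -0.0, -0.001]
ft_force: [1.4, 0.3, -0.4]
grip_width: 0.0341
grasp_force: 0.0
clock: 28.18
eef_pos: [0.5027, 0.0887, 0.2239]
tool_rot: [0.707, 0.707, -0.001, -0.001]
ft_force: [-0.4, -0.5, 0.2]
grip_width: 0.0342
grasp_force: 0.0
clock: 29.05
eef_pos: [0.4771, 0.2358, 0.2251]
tool_rot: [0.708, 0.706, -0.0, 0.0]
ft_force: [-0.3, -0.3, 0.2]
grip_width: 0.0339
grasp_force: 0.0
to [0.4747, 0.3605, 0.081] shift [0.831, -0.019, 0.96] turn -0.001 t 29.05 pos [0.4771, 0.2358, 0.2251]
exp [318.07698457  50.28958591] in crop [118.07698457  50.28958591]
```

View pics/b22.png

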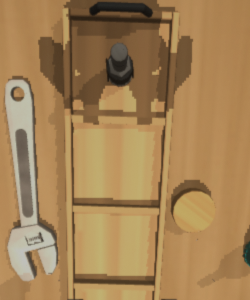

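The black saw is undisturbed, its tip at (119,48) against an expected (118,50).

```bash
python3 -m creep '0.4 0.4 -0.01 0 0; 0.4 0.835 -0.016 0 0; 0.4 0.835 -0.016 0.2 0; 0.4 0.835 -0.016 0.5 0; 0.4 0.835 -0.016 0.8 0; 0.4 0.835 -0.016 0.96 0; 0.4 0.835 -0.016 0.96 0; 0 0.835 -0.016 0.96 0; 0 0.835 -0.016 0.96 0; 0 0.835 -0.016 0.96 0; 0 0.835 -0.016 0.96 0; 0 0.835 -0.016 0.96 0' && python3 -m creep '0 0 0 -0.1 0; 0 0 0 -0.3 0; 0 0 0 -0.6 0; 0 0 0 -0.93 0; 0 0 0 -0.95 0; 0 -0.3 0.05 -0.95 0; 0 -0.6 0.1 -0.95 0; 0 -1 0.2 -0.95 0'
```

```text
clock: 30.6
eef_pos: [0.4756, 0.3629, 0.0829]
tool_rot: [0.708, 0.707, 0.002, 0.0]
ft_force: [1.0, -0.7, 6.4]
grip_width: 0.0096
grasp_force: 58.8
clock: 31.6
eef_pos: [0.5034, 0.2114, 0.2226]
tool_rot: [0.707, 0.708, -0.001, -0.0]
ft_force: [1.0, -0.1, -2.2]
grip_width: 0.0091
grasp_force: 58.6
```

```bash
python3 -m creep '0 -0.35 0.03 0 0; 0 -0.7 0.06 0 0; 0 -1 0.08 0 0' && python3 -m creep '0 -0.35 0 0 0; 0 -0.7 0 0 0; 0 -1 0 0 0; 0 -1 0 0 0; 0 -1 0 0 0; 0 -1 0 0 0'
python3 - <<'E'
from h import *
tip(.018); go([.5165,-.136,.165])
p=camera_params("wrist"); im=camera("wrist").copy()
for C,r in (([.5167,-.1367,.052],.015),([.5035,-.2145,.052],.0325)):
    t=np.linspace(0,2*np.pi,80); P=np.array(C)+np.c_[r*np.cos(t),r*np.sin(t),0*t]; q=proj(P,"wrist",p); print(q.min(0),q.max(0))
    cv2.polylines(im,[(q*16).astype(np.int32)],True,(0,255,0),1,shift=4)
cv2.imwrite("pics/p22.png",cv2.resize(im[200:400,220:420,::-1],None,fx=3,fy=3,interpolation=cv2.INTER_CUBIC))
E
```

```text
clock: 31.98
eef_pos: [0.5151, 0.0602, 0.2227]
tool_rot: [0.708, 0.706, -0.001, -0.001]
ft_force: [0.2, -0.3, -1.9]
grip_width: 0.0095
grasp_force: 58.6
clock: 32.72
eef_pos: [0.5156, -0.0866, 0.2233]
tool_rot: [0.707, 0.707, -0.0, -0.0]
ft_force: [-0.0, 0.3, -1.7]
grip_width: 0.0093
grasp_force: 58.6
tip px [321.5 376.5] exp [323.5 372.6] size [22 16] offset [-0.0007 -0.0017]
to [0.5165, -0.136, 0.165] shift [-0.33, 0.005, 0.389] turn 0.0 t 32.77 pos [0.5157, -0.0865, 0.2234]
[306.91572742 263.52628796] [340.28147118 294.0731685 ]
[276.27516654 323.13719452] [343.34387768 380.08514875]
```

```bash
python3 -m creep '0 -0.323 0.01 0 0; 0 -0.323 0.01 0.1 0; 0 -0.323 0.01 0.25 0; 0 -0.323 0.01 0.382 0; 0 -0.323 0.01 0.382 0; 0 -0.323 0.01 0.382 0; 0 -0.323 0.01 0.382 0'
python3 - <<'E'
from h import *
tip(.018); go([.517,-.135,.099])
p=camera_params("wrist"); im=camera("wrist").copy()
t=np.linspace(0,2*np.pi,80); P=np.array([.5167,-.137,.052])+np.c_[.015*np.cos(t),.015*np.sin(t),0*t]; q=proj(P,"wrist",p)
cv2.polylines(im,[(q*16).astype(np.int32)],True,(0,255,0),1,shift=4)
cv2.imwrite("pics/q22.png",cv2.resize(im[170:370,220:420,::-1],None,fx=3,fy=3,interpolation=cv2.INTER_CUBIC))
E
```

```text
clock: 33.7
eef_pos: [0.518, -0.1361, 0.1674]
tool_rot: [0.707, 0.707, 0.001, 0.001]
ft_force: [0.3, -0.1, -1.7]
grip_width: 0.0094
grasp_force: 58.5
tip px [321.5 378.5] exp [323.6 372.6] size [26 22] offset [-0.0007 -0.0025]
to [0.517, -0.135, 0.099] shift [0.008, -0.007, 0.455] turn -0.0 t 33.75 pos [0.5179, -0.1362, 0.1673]
```

View pics/q22.png

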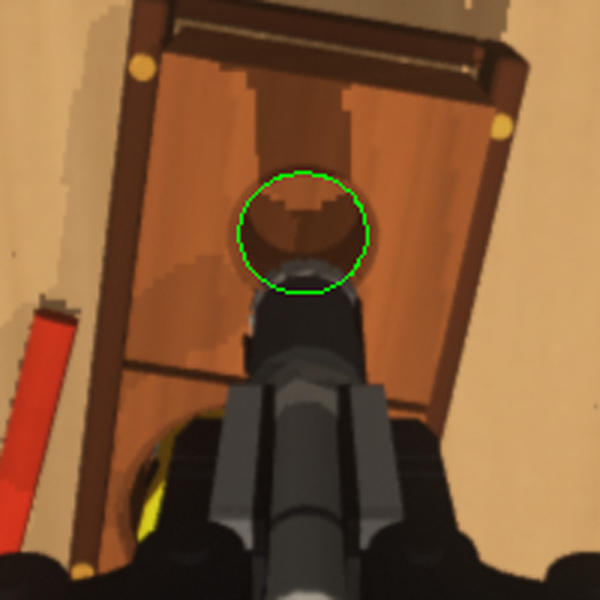

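The chamfer ring is concentric with the circle at (304,233) in the crop, and the black saw is lined up with it. Lowering.

```bash
python3 -m creep '0 0.009 -0.003 0 0; 0 0.009 -0.003 0.15 0; 0 0.009 -0.003 0.25 0; 0 0.009 -0.003 0.33 0; 0 0.009 -0.003 0.39 0; 0 0.009 -0.003 0.43 0; 0 0.009 -0.003 0.44 0; 0 0.009 -0.003 0.44 0'; python3 -m creep '0 0 0 0.01 0; 0 0 0 0.018 0; 0 0 0 0.018 0'
```

```text
clock: 34.8
eef_pos: [0.517, -0.135, 0.1005]
tool_rot: [0.708, 0.707, 0.0, 0.0]
ft_force: [0.2, -0.7, -1.0]
grip_width: 0.0093
grasp_force: 58.6
clock: 35.17
eef_pos: [0.5173, -0.1351, 0.0989]
tool_rot: [0.708, 0.707, 0.0, 0.001]
ft_force: [-1.4, 0.5, 5.7]
grip_width: 0.0093
grasp_force: 59.5
```

```bash
python3 -m creep '0.15 0 0 0.003 0; 0.3 0 0 0 0; 0.4 0 0 0 0; 0.4 0 0 0 0; 0.4 0 0 -0.15 0; 0.4 0 0 -0.5 0; 0.4 0 0 -0.9 0; 0.4 0 0 -0.9 0; 0.4 0 0 -0.9 0' && python3 -m creep '0.4 0.35 -0.1 0 0; 0.4 0.7 -0.3 0 0; 0.4 1 -0.6 0 0; 0.4 1 -0.6 0 0; 0.4 1 -0.6 0 0'
python3 - <<'E'
from h import *
for c in ("top","scene","wrist"):
    im=camera(c); print(c,[(np.round(d["at"],3).tolist(),round(d["conf"],2)) for d in spot_point("saw_22",c)])
    if c=="wrist":continue
    hsv=cv2.cvtColor(im,cv2.COLOR_RGB2HSV); H=hsv[...,0]
    for n,lo,hi,C,r in (("57",22,34,[.5033,-.2148,.062],.0285),("46",98,122,[.490,-.2935,.062],.023),("35",172,6,[.4765,-.37,.062],.0175)):
        m=((H>=lo)&(H<=hi)) if lo<hi else ((H>=lo)|(H<=hi)); m=m&(hsv[...,1]>150)&(hsv[...,2]>50)
        e=proj([C],c)[0]; g=np.hypot(*(np.argwhere(m)[:,::-1]-e).T)<26; P=np.argwhere(m)[g][:,::-1]
        if len(P): W=ray((P.min(0)+P.max(0))/2,c,.062)[0]; print(c,n,"cup",W[:2].round(4),"span px",(P.max(0)-P.min(0)+1).tolist(),"n",len(P))
print(telemetry.get_obs()["clock"])
E
```

```text
clock: 36.3
eef_pos: [0.5167, -0.1349, 0.2324]
tool_rot: [0.708, 0.707, 0.0, 0.0]
ft_force: [-0.5, 0.6, -0.4]
grip_width: 0.0339
grasp_force: 0.0
clock: 36.92
eef_pos: [0.4266, 0.0154, 0.2316]
tool_rot: [0.707, 0.707, -0.001, -0.0]
ft_force: [0.3, 0.0, -0.0]
grip_width: 0.0343
grasp_force: 0.0
top [([0.506, -0.212, 0.025], 0.92), ([0.475, -0.37, 0.024], 0.78), ([0.493, -0.293, 0.021], 0.66), ([0.522, -0.139, 0.024], 0.55), ([0.622, 0.194, 0.002], 0.48)]
top 57 cup [ 0.506  -0.2186] span px [30, 27] n 373
top 46 cup [ 0.5032 -0.281 ] span px [1, 1] n 1
top 35 cup [ 0.4742 -0.3685] span px [14, 15] n 66
scene [([0.619, 0.193, -0.0], 0.87), ([0.488, -0.294, 0.023], 0.8), ([0.355, 0.086, -0.002], 0.7), ([0.502, -0.22, 0.02], 0.64), ([0.475, -0.366, 0.021], 0.58), ([0.517, -0.141, 0.022], 0.56)]
scene 57 cup [ 0.5008 -0.2173] span px [31, 19] n 259
scene 35 cup [ 0.4652 -0.3761] span px [23, 19] n 207
wrist [([0.619, 0.192, -0.0], 0.96), ([0.356, 0.084, -0.001], 0.7), ([0.507, -0.218, 0.024], 0.45)]
37.225
```

All four saws read z ≈ 0.022 and sit over their wells, and the gripper is clear. Handing the job in.

```bash
python3 -c "
from workcell import ticket
print(ticket.job_done())"
```

```text
the job is handed in; nothing more can be done
None
```

I put all four hole saws in their matching wells, teeth down, and handed the job in at about 37 s of the 115 s allowed; the hand-in returned no verdict. At the last check the networks put all four tooth tips about 22 mm above the bench, the well-floor height, and within about 6 mm of their well axes.

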